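# Draw the splash guard down with the hook pole

### The arm

A 6-joint arm with a two-finger parallel gripper is mounted at the origin on the work surface. World frame = base frame: x ahead of the robot, y to its left, z up, the work surface at z = 0. Lengths are in m, angles in rad, forces in N, time in s.
With the tool pointing down it reaches from about 0.35 to 0.925 m from the base axis. Payload 6.4 kg.
Tool frame: the origin (TCP) lies at the very end of the fingers, on their centre line; the grasp point (between the pads) lies 19 mm behind it; z points along the fingers, y is the direction in which the jaws open and shut (so a half turn about z gives the same grasp; the last joint's range is limited). The gripper opens to 85 mm and grips with 20 to 120 N. Pads are 22 mm wide; open, the fingers measure 114 mm over their backs; the gripper's body (76 mm by 85 mm) begins 54 mm behind the grasp point. The pads swing forward as they close: fully open they stand 13 mm farther back than shut.
Start: joints at [-1.414, 0.245, 1.558, -0, 1.339, -0.174], TCP at [0.211, -0.615, 0.231] pointing down, gripper open.
Joint ranges: [-3.13, 3.13], [-1.02, 2.26], [0.13, 2.54], [-0.95, 4.09], [0.21, 2.88], [-2.74, 2.74]. Speed limits (rad/s): [2.57, 2.57, 3.14, 3.14, 3.14, 3.14].

### API

Orientations are given as a unit quaternion [x, y, z, w].
In Python, from cell import manip gives the robot as it stands. The module is installed in compiled form; this text tells all that it offers. Calls block until the motion is done:
- manip.movep(position, orientation): joint-space move of the TCP to a pose.
- manip.servo_line(position, ori=None, max_speed=0.15): straight line of the TCP; ori=None keeps the orientation; max_speed is the mean speed in m/s.
- manip.move_joints(angles): joint-space move.
- manip.set_gripper(opening, squeeze=None): finger opening in m; squeeze is the grip in N (None keeps the last); returns when the fingers have stopped.
- manip.dwell(seconds).
- manip.inverse_kinematics(position, orientation): joint angles nearest the present ones, or None.
- manip.observe(): the state.
- manip.get_image(name): name is "scene" or "side" or "wrist"; returns the picture (420x560x3 uint8, red, green, blue); there is no depth.
- manip.camera_model(name): a dict with "camera_matrix" (3x3 intrinsics, pixels), "world_from_camera" (4x4, takes a point from camera to world coordinates); the wrist camera has in their place "mount" (4x4, takes a point from camera to tool coordinates, whose origin is the TCP and whose axes are the flange's). Camera axes: x right, y down, z forward; pixel columns grow to the right and rows downward; lengths in m; the calibration is good to about 2 mm. A picture is of the moment at which its call begins: read the wrist's pose just before it. camera_model takes no time and is no camera call.
A pose or a line that the arm cannot do raises manip.Unreachable and nothing moves.
- manip.hand_in(): hands the job in, once; it reports no verdict.
The state is a dict: "t": time; "joint_positions": joint angles; "joint_vel": joint speeds; "effort": joint torques, N m; "tool_pos": TCP position; "eef_rot": TCP orientation; "contact_force": force on the tool from outside, world axes, zero at the start; "torque": the same for the moment, N m; "gripper_width": finger opening in m.
Only numpy, scipy, OpenCV 4.12 (cv2) and the standard library are available. Lean on these libraries where they do the work, as an engineer would, in place of code of your own. Each camera call takes 0.05 s, during which the arm holds its last target.

### The job

Take the yellow-gripped hook pole from its rest, hook it into the orange ring on the raised splash guard, and draw the guard gently down until it clicks under its spring catch and stays down by itself; do not force it once it meets its stop. Then unhook the pole and lay it back in its rest. Move the guard with the pole only, never with the gripper or arm, and leave the glassware and tools where they stand.

Things in the scene. Friction and masses are not known exactly. Their poses are not given: they have to be found in the camera images.
- pole: Hook pole, 0.13 to 0.24 kg. Flat steel rod along its x, 12 wide, 10 mm high, from -115 mm; round from +110 to +150 mm, where it turns square down (-z) to 27 mm below its axis: the hook. Origin on the rod's axis under the yellow grip block: 46 mm long (x), 26 wide (y), 5 to 55 mm above the axis. Held by the block's two end faces (across its x), it does not tilt; held by its sides it may.
- hook (a point): The bend of the hook: the point on the pole's rod axis 150 mm ahead of its origin, where the rod turns down. The down-turned end is 10 mm thick. While hooked, the ring's bar bears on the rod about 132 mm ahead of the pole's origin.
- rest: Fixed wooden pole rest, left or right: base 240 x 70 x 10 mm with two black saddles 85 mm behind and 95 mm ahead of its origin (along x), flat floors 45 mm above the table between flaring cheeks (17 mm apart below, 36 at the top, 66 mm above the table). Origin on the table under the place of the pole's origin. The pole lies along the rest's x, hook to +x and down, rod axis 50 mm above the table.
- guard: Fixed frame of the splash guard: two upright aluminium posts 24 mm square at y = +-165 mm of its frame, 520 mm high, crossbar on top, grey foot 20 mm high reaching 80 mm to the front at the posts. Origin on the table midway between the posts; its x points away from the robot, its front is the -x side. A clear sash slides up and down between the posts.
- sash: Clear sash 290 x 240 mm, aluminium bottom rail 26 mm high, 16 mm thick. Origin at the centre of the rail's underside, 270 mm above the table at the start. A counterweight pushes it up (about 2 N, and about 1 N of friction to pull down): it starts fully up and goes up again whenever let go uncaught. It moves straight down, at most 215 mm. More than 20 N between pole and sash is too rough.
- ring (a point): Centre of the orange ring on the sash: upright, facing the front, inner diameter 44 mm, of 8 mm bar, 55 mm in front of the sash sheet (about 43 mm free behind it, before the bottom rail), held by two struts from its sides. 30 mm above the sash's origin, 300 mm above the table at the start; caught down, anywhere from 98 to 178 mm above the table.
- lug (a point): Steel lug low on the sash, by the post on the guard's +y side. On that post a red clamp carries a brass spring roller (the catch), at a height nobody has measured. To push the lug past the roller the pull must rise to 6 to 8 N; then the sash snaps down about 9 mm and meets a stiff rubber buffer (about 4 N per mm), the stop. Caught, it bears about 2 N of extra upward push.
- tray: White ceramic tray 150 x 120 x 20 mm, fixed, origin at its underside centre; the rest and the tray may have changed places.
- jar: Small screw-top jar, 40 mm diameter, 70 mm high, standing in the tray; origin at its underside. Leave alone.
- dish: Glass dish, 56 mm diameter, 30 mm high, standing in the tray; origin at its underside. Leave alone.
- amber: Amber bottle, 66 mm diameter, 190 mm high, beside the guard; origin at its underside. Leave alone.
- beaker: Beaker, 90 mm diameter, 110 mm high, beside the guard; origin at its underside. Leave alone.
- corkring: Cork flask ring, 80 mm outer diameter, 25 mm high, on the table before the guard; origin at its underside. Leave alone.
- spanner: Spanner lying on the table near the robot, under 30 mm high; origin at its underside. Leave alone.
Things that resemble listed ones, but are neither listed nor needed, are in the scene too. Leave any blue look-alike of the rest alone.

How it is judged:
By the outcome, as a careful person would: the job done as asked, in the order asked, and still so for the second after the job is handed in, with the robot touching nothing.
It also fails if it takes over 59 s, if anything falls off the work surface, if the arm or the gripper's body presses on something with over 40 N, if the wrist force passes 120 N, or if a joint passes its speed limit or range.

## Working session

There is one attempt and no reset: what is moved stays moved. The work goes in short steps, each a Python script; the robot and the scene stay as the last script left them, time stands still between calls to the robot, and variables do not carry over. Pictures are saved under pics/ and viewed, and the job is handed in when it is done.

```bash
mkdir -p pics; ls; python3 - <<'E'
from cell import manip
import cv2, numpy as np
s=manip.observe(); print({k:np.round(v,3) for k,v in s.items()})
for n in ["scene","side","wrist"]:
    im=manip.get_image(n); cv2.imwrite(f"pics/{n}0.png",im[:,:,::-1])
    m=manip.camera_model(n); print(n,{k:np.round(v,4).tolist() for k,v in m.items()})
E
```

```text
pics
{'t': np.float64(0.0), 'joint_positions': array([-1.414,  0.246,  1.559,  0.   ,  1.339, -0.174]), 'joint_vel': array([ 0.   , -0.   , -0.001, -0.001, -0.001, -0.   ]), 'effort': array([-2.0000e-03, -4.2952e+01, -3.2613e+01, -0.0000e+00,  5.0000e-03,
        0.0000e+00]), 'tool_pos': array([ 0.211, -0.614,  0.23 ]), 'eef_rot': array([ 0.986,  0.165,  0.   , -0.001]), 'contact_force': array([ 0.148, -0.495,  0.268]), 'torque': array([ 0.009, -0.038, -0.049]), 'gripper_width': np.float64(0.085)}
scene {'camera_matrix': [[541.9121, 0.0, 278.5226], [0.0, 541.9121, 218.0625], [0.0, 0.0, 1.0]], 'world_from_camera': [[-0.2904, 0.6552, -0.6974, 1.7116], [0.9567, 0.1833, -0.2261, 0.4299], [-0.0203, -0.7328, -0.6801, 1.4049], [0.0, 0.0, 0.0, 1.0]]}
side {'camera_matrix': [[441.7565, 0.0, 279.9167], [0.0, 441.7565, 215.0556], [0.0, 0.0, 1.0]], 'world_from_camera': [[0.9961, -0.0616, 0.0632, 0.3871], [-0.0881, -0.7372, 0.6699, -0.7825], [0.0054, -0.6728, -0.7398, 1.0895], [0.0, 0.0, 0.0, 1.0]]}
wrist {'camera_matrix': [[345.6528, 0.0, 282.1228], [0.0, 345.6528, 212.6877], [0.0, 0.0, 1.0]], 'mount': [[-0.001, -0.955, -0.2965, 0.0755], [1.0, -0.001, 0.0001, 0.0004], [-0.0004, -0.2965, 0.955, -0.1416], [0.0, 0.0, 0.0, 1.0]]}
```

View pics/scene0.png

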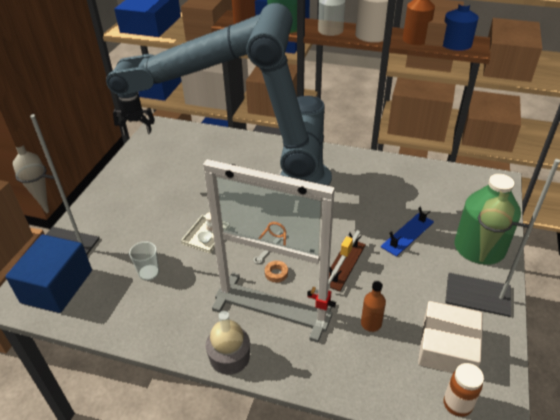

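View pics/side0.png

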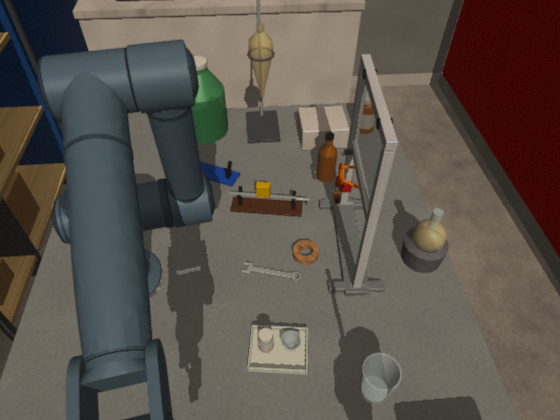

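View pics/wrist0.png

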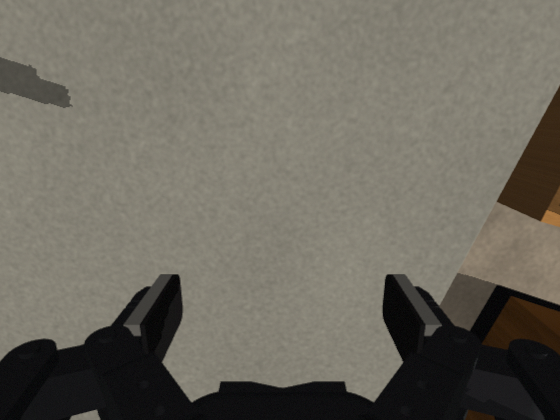

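The scene view shows a wooden rest with the pole at (347,265) and a blue look-alike at (408,230). In the side view they are at (266,203) and (220,173). The orange ring is at (273,232) in the scene view, with an orange-brown cork ring below it at (276,270). I'll enlarge these to confirm.

```bash
python3 - <<'E'
import cv2, numpy as np
a=cv2.imread("pics/scene0.png");b=cv2.imread("pics/side0.png")
c=cv2.resize(a[200:350,190:390],(800,600),interpolation=cv2.INTER_CUBIC); cv2.imwrite("pics/c1.png",c)
c=cv2.resize(b[100:250,200:400],(800,600),interpolation=cv2.INTER_CUBIC); cv2.imwrite("pics/c2.png",c)
E
```

```text
(no output)
```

View pics/c1.png

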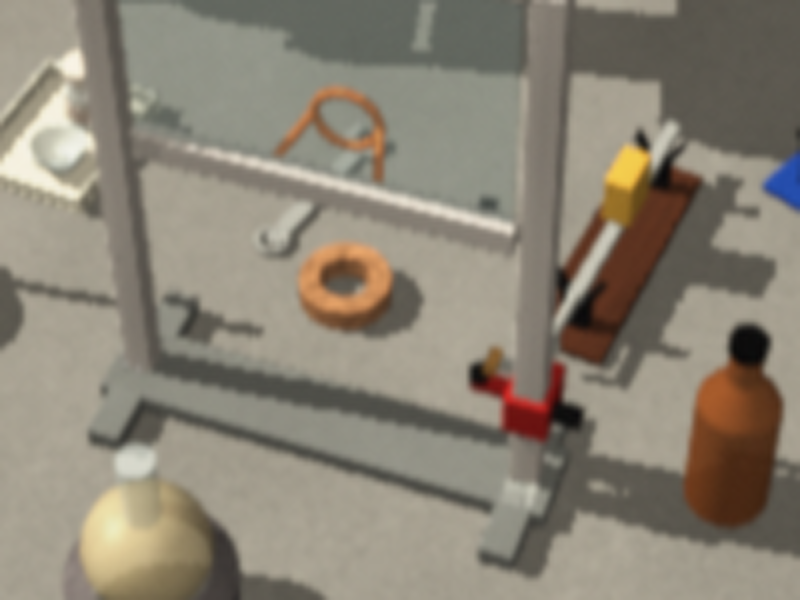

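View pics/c2.png

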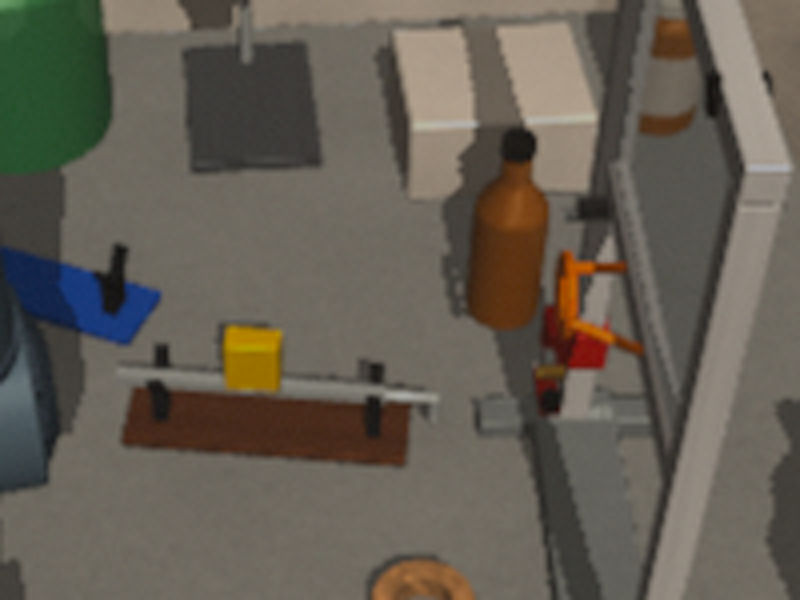

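The crop confirms it. The wooden rest holds the yellow-gripped pole with its hook toward +x, the guard side. The other one is a bare blue stand and will be left alone. Next I measure by colour masks and rays.

```bash
cat > h.py <<'E'
import numpy as np, cv2
from cell import manip
from scipy.spatial.transform import Rotation as R
def cam(name, s=None):
    m=manip.camera_model(name); K=np.array(m["camera_matrix"])
    if name=="wrist":
        T=np.eye(4);T[:3,:3]=R.from_quat(s["eef_rot"]).as_matrix();T[:3,3]=s["tool_pos"]
        return K,T@np.array(m["mount"])
    return K,np.array(m["world_from_camera"])
def ray(c,uv):
    K,T=c; d=T[:3,:3]@np.linalg.solve(K,[uv[0],uv[1],1.]); return T[:3,3],d/np.linalg.norm(d)
def onz(c,uv,z):
    o,d=ray(c,uv); return o+d*(z-o[2])/d[2]
def tri(c1,u1,c2,u2):
    o1,d1=ray(c1,u1);o2,d2=ray(c2,u2)
    t=np.linalg.lstsq(np.stack([d1,-d2],1),o2-o1,rcond=None)[0]
    p,q=o1+t[0]*d1,o2+t[1]*d2
    return (p+q)/2,np.linalg.norm(p-q)
def proj(c,p):
    K,T=c; q=T[:3,:3].T@(np.array(p)-T[:3,3]); q=K@q; return q[:2]/q[2]
E
python3 - <<'E'
from h import *
np.set_printoptions(precision=4,suppress=True)
S=cam("scene");D=cam("side")
a=cv2.imread("pics/scene0.png");b=cv2.imread("pics/side0.png")
for n,im in(("scene",a),("side",b)):
    h=cv2.cvtColor(im,cv2.COLOR_BGR2HSV)
    for nm,lo,hi in (("yellow",(20,150,80),(32,255,255)),("orange",(5,150,80),(16,255,255)),("wood",(3,90,30),(14,200,130)),("red",(0,200,80),(4,255,255))):
        m=cv2.inRange(h,lo,hi); k,l,st,ce=cv2.connectedComponentsWithStats(m)
        for i in range(1,k):
            if st[i,4]>15 and 180<ce[i,0]<400 and 100<ce[i,1]<345: print(n,nm,st[i],ce[i])
print("ring",tri(S,(277,230),D,(342.2,173.3)))
# guard foot / posts: post tops in side & scene
E
```

```text
scene yellow [342 237  10  14  85] [346.6941 242.6235]
scene orange [339 247  22  33 291] [348.9622 262.2749]
scene orange [332 252   9  17  22] [336.4545 259.5909]
scene orange [331 282  11   8  56] [335.8571 285.4643]
scene orange [361 290  24  40 495] [371.3495 307.002 ]
scene wood [330 242  35  49 548] [347.1934 266.2664]
scene wood [331 253  10  17  54] [335.3333 261.2778]
scene wood [270 265  11   8  41] [274.5854 267.5854]
scene wood [269 272  19  10  62] [279.0484 278.5806]
scene wood [361 288  25  44 664] [373.5136 313.0843]
scene red [311 292  19  17  93] [321.2796 301.8925]
side yellow [256 181  15  17 220] [262.5864 188.9455]
side orange [364 105   9   9  71] [367.7465 109.3239]
side orange [361 129  10   4  28] [365.5  130.75]
side orange [320 140  17  42 510] [327.951  161.6804]
side orange [338 163  23  26 190] [345.5737 175.3526]
side orange [294 241  24  23 346] [305.4306 251.841 ]
side wood [363 104  11  11  94] [368.0213 109.5638]
side wood [360 128  13   6  60] [365.7667 130.65  ]
side wood [317 139  20  44 375] [325.2027 161.4853]
side wood [333 192   7   6  16] [336.125  194.6875]
side wood [231 197  72  19 965] [266.7824 206.3461]
side wood [293 240  20   8  22] [301.7273 241.5909]
side wood [297 245  17  12  79] [305.8481 249.5063]
side wood [293 249  10  16  44] [296.9091 258.4091]
side wood [304 252  15  13  44] [311.7727 260.0682]
side red [342 183   9   9  59] [346.1525 187.8983]
ring (array([0.6309, 0.0716, 0.299 ]), np.float64(0.005339810615773252))
```

```bash
python3 - <<'E'
from h import *
np.set_printoptions(precision=4,suppress=True)
S=cam("scene");D=cam("side")
print("block",tri(S,(346.7,242.6),D,(262.6,188.9)))
# pole ends & hook in both: side crop px -> (200+u/4,100+v/4); scene (190+u/4,200+v/4)
s=lambda u,v:(200+u/4,100+v/4); c=lambda u,v:(190+u/4,200+v/4)
print("tail side",onz(D,s(120,373),.05),"scene",onz(S,c(672,130),.05))
print("hook side",onz(D,s(432,398),.05))
# wood base corners z=.01
for u,v in ((133,392),(122,443),(405,465)): print("base side",onz(D,s(u,v),.01))
for u,v in ((703,180),(600,360),(562,345)): print("base scene",onz(S,c(u,v),.01))
# blk top corners side z=.105
for u,v in ((226,327),(282,330),(280,346),(226,346)): print("top",onz(D,s(u,v),.105))
# guard feet front tips (z=.02 top)
for u,v in ((478,400),(478,430)): print("foot+y side",onz(D,s(u,v),.02))
print("foot -y front side", [onz(D,p,.02) for p in ((330,281),(331,290))])
print("foot back scene",[onz(S,c(*p),.02) for p in ((90,430),(122,440),(480,555),(515,562))])
print("rail ends scene z=.27",onz(S,c(140,160),.27),onz(S,c(515,245),.27))
print("lug/rol red clamp",tri(S,(321.3,301.9),D,(346.2,187.9)), "roller", tri(S,c(493,360),D,s(549,371)))
print("cork",onz(S,(276,270),.02),"amber",tri(S,(375,288),D,(329.5,136)))
E
```

```text
block (array([0.4236, 0.2481, 0.0891]), np.float64(0.010954840204032073))
tail side [0.3191 0.2704 0.05  ] scene [0.3183 0.2738 0.05  ]
hook side [0.5741 0.2201 0.05  ]
base side [0.3272 0.287  0.01  ]
base side [0.3171 0.2281 0.01  ]
base side [0.549 0.184 0.01 ]
base scene [0.3327 0.3078 0.01  ]
base scene [0.5607 0.2631 0.01  ]
base scene [0.5536 0.2294 0.01  ]
top [0.4086 0.2604 0.105 ]
top [0.4535 0.2531 0.105 ]
top [0.4505 0.2348 0.105 ]
top [0.4075 0.2383 0.105 ]
foot+y side [0.6179 0.2434 0.02  ]
foot+y side [0.6128 0.2089 0.02  ]
foot -y front side [array([ 0.5998, -0.082 ,  0.02  ]), array([ 0.5977, -0.1123,  0.02  ])]
foot back scene [array([ 0.7511, -0.1119,  0.02  ]), array([ 0.7533, -0.0836,  0.02  ]), array([0.7796, 0.2172, 0.02  ]), array([0.7784, 0.2441, 0.02  ])]
rail ends scene z=.27 [ 0.6819 -0.0723  0.27  ] [0.6891 0.2144 0.27  ]
lug/rol red clamp (array([0.6942, 0.2256, 0.0923]), np.float64(0.008834186205011352)) roller (array([0.6604, 0.1939, 0.1016]), np.float64(0.0030991640474102443))
cork [0.5427 0.0367 0.02  ] amber (array([0.6621, 0.3805, 0.1787]), np.float64(0.004637288407249528))
```

```bash
cat >> h.py <<'E'
def quat(yaw,sgn=1):
    X=np.array([np.cos(yaw),np.sin(yaw),0]);Y=np.array([-np.sin(yaw),np.cos(yaw),0])
    return R.from_matrix(np.stack([sgn*Y,sgn*X,[0,0,-1]],1)).as_quat()
E
python3 - <<'E'
from h import *
np.set_printoptions(precision=3,suppress=True)
for sg in (1,-1):
    for nm,p,y in (("via",(.40,-.05,.35),-.1),("hover",(.43,.248,.2),-.197),("grasp",(.43,.248,.06),-.197),("pre",(.43,.075,.32),-.06),("hook",(.50,.072,.31),-.06),("low",(.50,.072,.1),-.06)):
        q=manip.inverse_kinematics(np.array(p),quat(y,sg)); print(sg,nm,None if q is None else np.array(q))
E
```

```text
1 via [-0.407 -0.453  1.99  -0.     1.605 -0.307]
1 hover [ 0.294 -0.09   1.972 -0.     1.259  0.491]
1 grasp [ 0.294  0.123  2.048 -0.     0.971  0.491]
1 pre [-0.088 -0.348  1.968 -0.     1.522 -0.028]
1 hook [-0.082 -0.159  1.832 -0.     1.469 -0.022]
1 low [-0.082  0.072  2.014 -0.     1.055 -0.022]
-1 via None
-1 hover [ 0.294 -0.09   1.972 -0.     1.259 -2.65 ]
-1 grasp [ 0.294  0.123  2.048 -0.     0.971 -2.65 ]
-1 pre None
-1 hook None
-1 low None
```

```bash
python3 - <<'E'
from h import *
np.set_printoptions(precision=4,suppress=True)
manip.movep(np.array([.40,-.03,.33]),quat(-.1))
print(manip.observe()["t"])
manip.movep(np.array([.43,.248,.21]),quat(-.197)); manip.set_gripper(.075,60)
s=manip.observe(); print(s["t"],s["tool_pos"],s["contact_force"])
np.save("s1.npy",np.r_[s["tool_pos"],s["eef_rot"]])
im=manip.get_image("wrist"); cv2.imwrite("pics/w1.png",im[:,:,::-1])
im=manip.get_image("side"); cv2.imwrite("pics/side1.png",im[:,:,::-1])
E
```

```text
2.375
3.8083 [0.4306 0.2473 0.2106] [ 1.0636 -1.127   0.151 ]
```

View pics/w1.png

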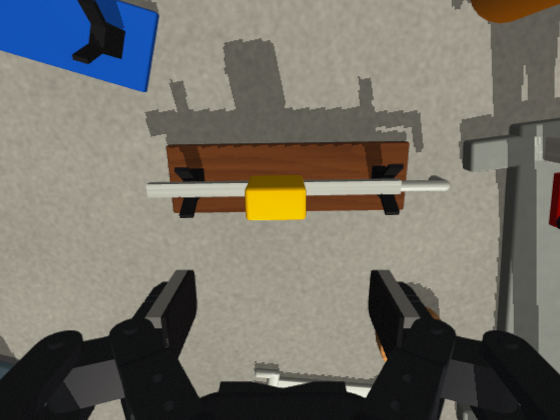

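The wrist view shows the yellow block at (276,198) and the rod running from (148,190) to the hook at (447,186), lying on the wooden rest. The blue look-alike is at upper left.

```bash
python3 - <<'E'
from h import *
np.set_printoptions(precision=4,suppress=True)
v=np.load("s1.npy"); W=cam("wrist",{"tool_pos":v[:3],"eef_rot":v[3:]})
im=cv2.imread("pics/w1.png"); h=cv2.cvtColor(im,cv2.COLOR_BGR2HSV)
m=cv2.inRange(h,(20,150,60),(35,255,255)); ys,xs=np.nonzero(m); print(xs.min(),xs.max(),ys.min(),ys.max())
for y in range(ys.min()-1,ys.max()+2,2):
    r=np.nonzero(m[y])[0]; print(y, r.min() if len(r) else None, r.max() if len(r) else None, im[y,275])
g=(h[:,:,1]<50)&(h[:,:,2]>125); 
for x in list(range(146,250,8))+list(range(304,452,8)):
    r=np.nonzero(g[165:215,x])[0]; print(x,(r+165).min() if len(r) else None,(r+165).max() if len(r) else None,len(r),end='; ')
E
```

```text
245 305 175 219
174 None None [29 55 99]
176 252 301 [  0  74 101]
178 250 302 [ 0 72 99]
180 249 303 [  0  76 103]
182 248 302 [  0  74 101]
184 248 303 [  0  75 102]
186 247 303 [  0  75 102]
188 246 304 [  0 111 151]
190 245 305 [  0 162 218]
192 245 305 [  0 192 241]
194 245 305 [  0 192 241]
196 245 305 [  0 193 242]
198 245 305 [  0 195 242]
200 245 305 [  0 194 242]
202 245 305 [  0 196 242]
204 245 305 [  0 197 242]
206 245 305 [  0 197 242]
208 245 305 [  0 196 241]
210 245 305 [  0 198 242]
212 246 305 [  0 200 242]
214 246 305 [  0 199 241]
216 246 305 [  0 199 241]
218 247 303 [  0 199 241]
220 None None [124 160 175]
146 165 214 50; 154 165 214 48; 162 165 214 48; 170 184 214 31; 178 184 214 15; 186 184 196 13; 194 184 196 13; 202 184 214 15; 210 184 214 15; 218 183 214 15; 226 183 214 15; 234 183 214 16; 242 183 214 16; 304 None None 0; 312 182 214 17; 320 182 214 17; 328 182 214 17; 336 182 214 17; 344 181 214 18; 352 181 214 17; 360 181 214 17; 368 181 214 18; 376 181 214 18; 384 181 214 14; 392 181 193 13; 400 180 214 18; 408 165 214 46; 416 165 214 47; 424 165 214 47; 432 165 214 42; 440 165 214 44; 448 165 214 49;
```

```bash
python3 - <<'E'
import cv2
a=cv2.imread("pics/w1.png"); cv2.imwrite("pics/c3.png",cv2.resize(a[130:230,140:300],(800,500),interpolation=cv2.INTER_CUBIC)); cv2.imwrite("pics/c4.png",cv2.resize(a[130:230,300:460],(800,500),interpolation=cv2.INTER_CUBIC))
E
```

```text
(no output)
```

View pics/c3.png

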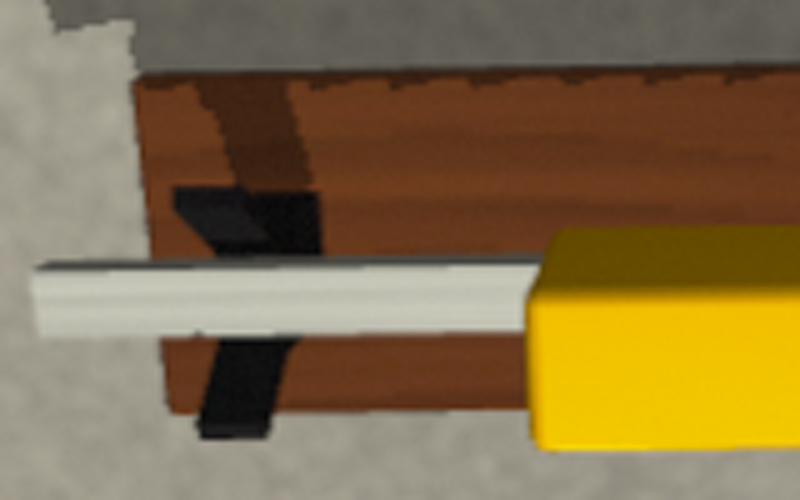

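View pics/c4.png

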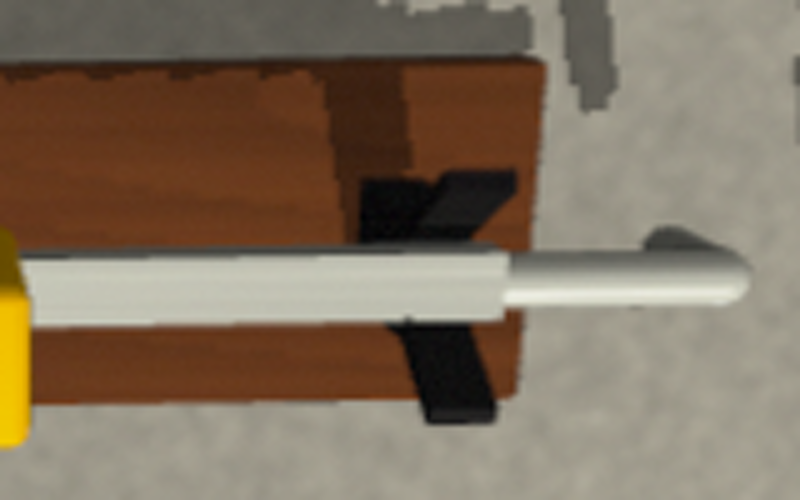

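```bash
python3 - <<'E'
from h import *
np.set_printoptions(precision=4,suppress=True)
v=np.load("s1.npy"); W=cam("wrist",{"tool_pos":v[:3],"eef_rot":v[3:]})
p=onz(W,(275.3,204),.105)[:2]; c=[onz(W,u,.105)[:2] for u in((245,204),(305.6,204),(275,189),(275,219.5))]
print("block",p,"len",np.linalg.norm(c[0]-c[1]),"wid",np.linalg.norm(c[2]-c[3]))
a=onz(W,(160,190.2),.055)[:2];b=onz(W,(390,187.3),.055)[:2]; d=b-a; yaw=np.arctan2(d[1],d[0]); print(a,b,"yaw",yaw)
X=d/np.linalg.norm(d); Y=np.array([-X[1],X[0]])
print("block lateral off from rod line",(p-a)@Y)
t=onz(W,(147.3,190.3),.055)[:2]; print("tail x rel block",(t-p)@X); 
t=onz(W,(450,186),.05)[:2]; print("hook end",(t-p)@X, t)
t=onz(W,(401,187),.055)[:2]; print("flat end",(t-p)@X)
E
```

```text
block [0.4267 0.2535] len 0.04502366170041076 wid 0.023559131871515725
[0.3259 0.2724] [0.5251 0.2347] yaw -0.18682248779669328
block lateral off from rod line 0.00017486478814379485
tail x rel block -0.11379783353203034
hook end 0.15531964951179894 [0.5792 0.2238]
flat end 0.10979872544502664
```

Lengths agree with the description: tail −114 (−115), hook +155 (+155), flat end +110. So the pole origin is (0.427, 0.2535) with yaw −0.187. Now I grasp and lift.

```bash
python3 - <<'E'
from h import *
np.set_printoptions(precision=4,suppress=True)
q=quat(-.187)
manip.servo_line(np.array([.427,.2535,.14]),q,.12)
manip.servo_line(np.array([.427,.2535,.061]),None,.1)
s0=manip.observe(); print(s0["t"],s0["tool_pos"],s0["contact_force"])
manip.set_gripper(.03,100)
s=manip.observe(); print(s["t"],s["gripper_width"],s["tool_pos"],s["contact_force"])
manip.servo_line(np.array([.427,.2535,.081]),None,.06)
s=manip.observe(); print(s["t"],s["gripper_width"],s["tool_pos"],s["contact_force"],s["torque"])
np.save("s2.npy",np.r_[s["tool_pos"],s["eef_rot"]])
for n in("wrist","side"):
    im=manip.get_image(n); cv2.imwrite(f"pics/{n}2.png",im[:,:,::-1])
E
```

```text
5.5833 [0.4276 0.2537 0.0617] [-0.1635  0.2053  0.7367]
5.9583 0.0449941338792638 [0.4278 0.2538 0.062 ] [-0.5614 -0.0992  4.373 ]
6.4417 0.04471663206526588 [0.427  0.2535 0.0812] [ 0.7539  0.0298 -1.112 ] [-0.0118  0.0311  0.0167]
```

View pics/wrist2.png

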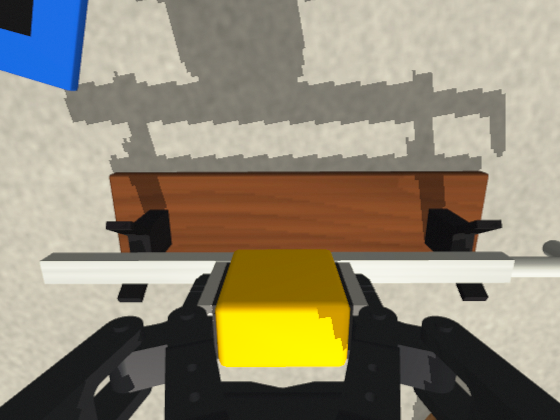

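View pics/side2.png

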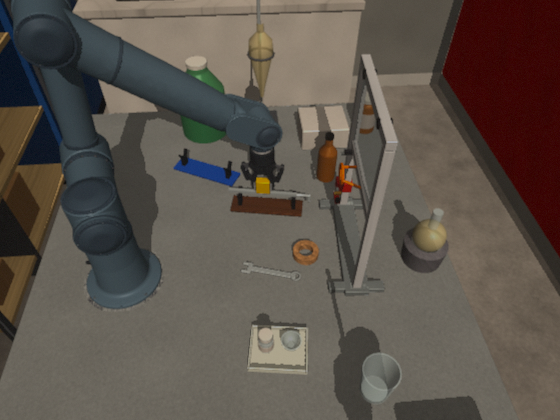

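The pole is held level, with its rod axis 12 mm below the TCP. Next I go high in front of the ring to get a wrist view of it.

```bash
python3 - <<'E'
from h import *
np.set_printoptions(precision=4,suppress=True)
manip.servo_line(np.array([.415,.2555,.16]),None,.2)
P=np.array([.43,.06,.44])
if manip.inverse_kinematics(P,quat(-.06)) is None: P[2]=.40
manip.movep(P,quat(-.06))
s=manip.observe(); print(s["t"],s["gripper_width"],s["tool_pos"],s["contact_force"],s["torque"])
np.save("s3.npy",np.r_[s["tool_pos"],s["eef_rot"]])
for n in("wrist","side","scene"):
    im=manip.get_image(n); cv2.imwrite(f"pics/{n}3.png",im[:,:,::-1])
a=cv2.imread("pics/scene3.png"); cv2.imwrite("pics/c5.png",cv2.resize(a[200:320,210:350],(700,600),interpolation=cv2.INTER_CUBIC))
a=cv2.imread("pics/side3.png"); cv2.imwrite("pics/c6.png",cv2.resize(a[120:220,260:400],(784,560),interpolation=cv2.INTER_CUBIC))
E
```

```text
8.3833 0.04493190324266642 [0.4298 0.0604 0.438 ] [-0.2008 -0.7077 -1.6652] [-0.0169  0.0563  0.0194]
```

View pics/wrist3.png

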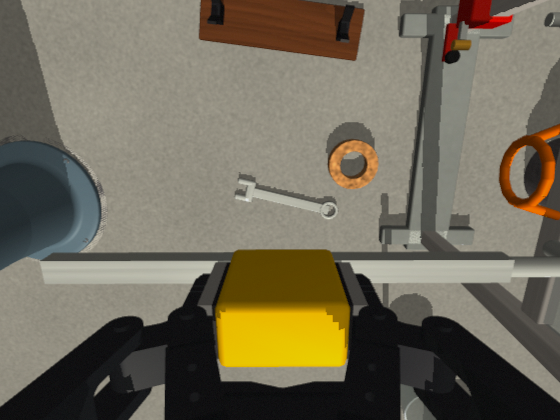

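View pics/c5.png

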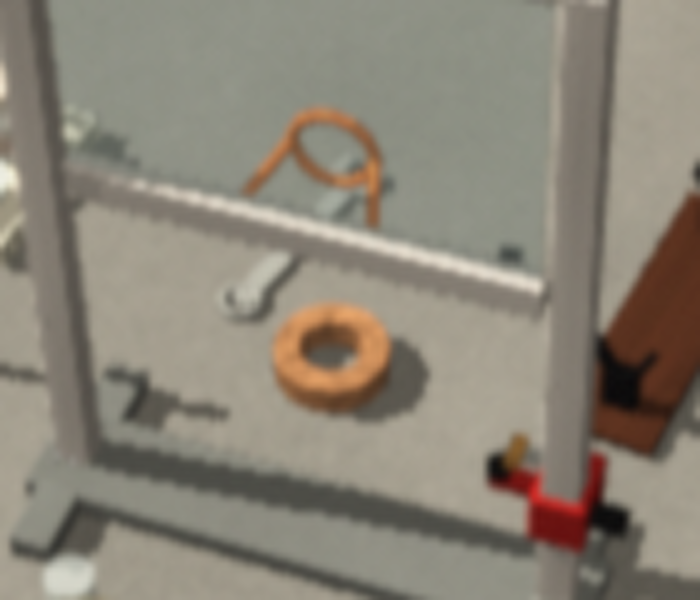

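View pics/c6.png

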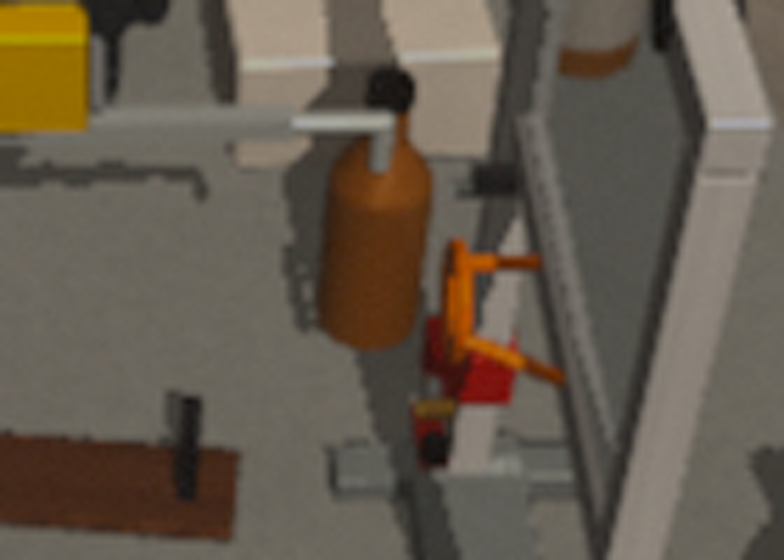

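The wrist view shows the ring as a clear ellipse at about (527,172), with the foot tips at (402,25) and (383,235). I fit its hole and triangulate it with the scene view hole at about (276,230).

```bash
python3 - <<'E'
from h import *
np.set_printoptions(precision=4,suppress=True)
v=np.load("s3.npy"); W=cam("wrist",{"tool_pos":v[:3],"eef_rot":v[3:]}); S=cam("scene");D=cam("side")
def holes(f,roi,lo):
    im=cv2.imread(f);h=cv2.cvtColor(im,cv2.COLOR_BGR2HSV);m=cv2.inRange(h,lo,(17,255,255))
    x0,y0,x1,y1=roi; k=np.zeros_like(m);k[y0:y1,x0:x1]=m[y0:y1,x0:x1]
    cs,hi=cv2.findContours(k,cv2.RETR_CCOMP,cv2.CHAIN_APPROX_NONE)
    out=[]
    for c,hh in zip(cs,hi[0]):
        a=cv2.contourArea(c)
        if a>40 and len(c)>=5: out.append((hh[3]>=0,a,cv2.fitEllipse(c),cv2.boundingRect(c)))
    return out
for f,r,lo in(("pics/wrist3.png",(485,110,560,230),(4,170,90)),("pics/scene3.png",(255,215,295,248),(5,100,90)),("pics/side3.png",(335,158,365,192),(5,170,90))):
    for o in holes(f,r,lo): print(f,o)
print("feet front W z=.02:",onz(W,(402,25),.02),onz(W,(383,236),.02))
E
```

```text
pics/wrist3.png (np.False_, 323.0, ((526.990234375, 171.34986877441406), (46.89320373535156, 55.754486083984375), 26.45452117919922), (501, 145, 25, 53))
pics/wrist3.png (np.False_, 1202.0, ((538.0332641601562, 173.26846313476562), (59.47969436645508, 85.52771759033203), 3.8978452682495117), (509, 124, 51, 96))
pics/scene3.png (np.False_, 218.0, ((273.5444030761719, 236.164306640625), (22.8734073638916, 28.565227508544922), 18.0429744720459), (260, 222, 26, 23))
pics/scene3.png (np.True_, 130.0, ((276.14654541015625, 229.25799560546875), (10.688599586486816, 15.760313034057617), 115.70637512207031), (269, 223, 16, 13))
pics/side3.png (np.False_, 111.5, ((351.2763366699219, 175.38697814941406), (18.745527267456055, 27.31313133239746), 117.0924072265625), (339, 163, 21, 25))
feet front W z=.02: [0.613  0.2361 0.02  ] [ 0.594  -0.0904  0.02  ]
```

```bash
python3 - <<'E'
import cv2
a=cv2.imread("pics/wrist3.png"); cv2.imwrite("pics/c7.png",cv2.resize(a[0:270,370:560],(563,800))[0:800] if 0 else cv2.resize(a[0:270,360:560],(444,600),interpolation=cv2.INTER_CUBIC))
E
```

```text
(no output)
```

View pics/c7.png

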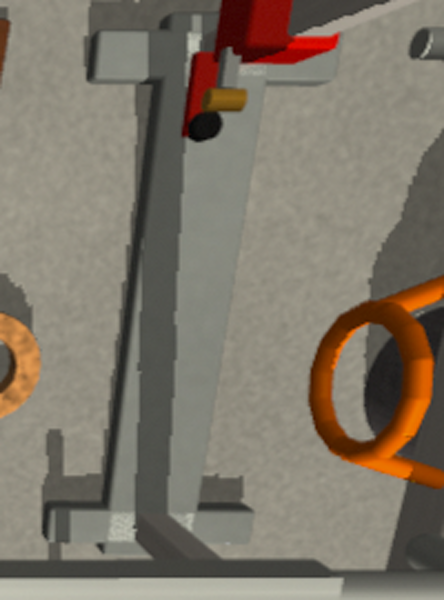

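```bash
python3 - <<'E'
from h import *
np.set_printoptions(precision=4,suppress=True)
v=np.load("s3.npy"); W=cam("wrist",{"tool_pos":v[:3],"eef_rot":v[3:]}); S=cam("scene");D=cam("side")
w=(526.5,172.5)
print("W+S",tri(W,w,S,(276.3,229.5))); print("W onz .3",onz(W,w,.3)); print("S onz",onz(S,(276.3,229.5),.3)); 
d=(342.0,173.3); print("W+D",tri(W,w,D,d),"D onz",onz(D,d,.3), "S+D",tri(S,(276.3,229.5),D,d))
a=onz(W,(401.6,25),.02);b=onz(W,(381,235),.02); dd=a-b; print("feet",a,b,"sep",np.linalg.norm(dd),"yaw",np.arctan2(-dd[0],dd[1]), "mid",(a+b)/2)
# predicted hook bend from pose, vs images
Rm=R.from_quat(v[3:]).as_matrix(); hk=v[:3]+Rm@np.array([0,.150,.012]); print("hook",hk,"scene",proj(S,hk),"side",proj(D,hk),"side tip",proj(D,hk-[0,0,.027]))
# roller: wrist + side + scene
print("roller",tri(W,(360+225/2.22,100/2.22),D,(260+433/5.6,120+408/5.6)),tri(W,(360+225/2.22,100/2.22),S,(210+515/5,200+448/5)))
print("lug? scene",onz(S,(210+512/5,200+254/5),.29))
E
```

```text
W+S (array([0.6288, 0.0713, 0.3012]), np.float64(0.0005625979592574511))
W onz .3 [0.6296 0.0713 0.3   ]
S onz [0.6276 0.0706 0.3   ]
W+D (array([0.6321, 0.0706, 0.297 ]), np.float64(0.0006329525175961602)) D onz [0.6315 0.0676 0.3   ] S+D (array([0.6303, 0.0697, 0.3003]), np.float64(0.004354460205911821))
feet [0.6125 0.2362 0.02  ] [ 0.5906 -0.0883  0.02  ] sep 0.3252267497292701 yaw -0.06740258372851153 mid [0.6015 0.0739 0.02  ]
hook [0.5795 0.0515 0.4255] scene [273.8239 185.199 ] side [327.5854 140.2455] side tip [326.6462 149.0435]
roller (array([0.6626, 0.1943, 0.0995]), np.float64(0.0013777251680619149)) (array([0.6605, 0.194 , 0.1053]), np.float64(0.0005411893124330269))
lug? scene [0.6731 0.1914 0.29  ]
```

Ring centre is about (0.630, 0.071, 0.300), with three views agreeing to about 2 mm and z matching the 300 mm given. Guard yaw is about −0.065. I line up in front of it and check.

```bash
cat >> h.py <<'E'
YAW=-.065; GX=np.array([np.cos(YAW),np.sin(YAW),0]); RING=np.array([.630,.0707,.300])
def tcp(s,axz): # TCP so that ring plane is at pole coordinate s, axis height axz
    p=RING-s*GX; p[2]=axz+.012; return p
E
python3 - <<'E'
from h import *
np.set_printoptions(precision=4,suppress=True)
manip.servo_line(tcp(.19,.311),quat(YAW),.15)
s=manip.observe(); print(s["t"],s["tool_pos"],s["contact_force"],s["torque"])
v=np.r_[s["tool_pos"],s["eef_rot"]];np.save("s4.npy",v)
for n in("side","scene"):
    im=manip.get_image(n); cv2.imwrite(f"pics/{n}4.png",im[:,:,::-1])
a=cv2.imread("pics/scene4.png"); cv2.imwrite("pics/c8.png",cv2.resize(a[190:260,230:310],(640,560),interpolation=cv2.INTER_CUBIC))
a=cv2.imread("pics/side4.png"); cv2.imwrite("pics/c9.png",cv2.resize(a[130:210,290:390],(700,560),interpolation=cv2.INTER_CUBIC))
Rm=R.from_quat(v[3:]).as_matrix(); hk=v[:3]+Rm@np.array([0,.150,.012]);S=cam("scene");D=cam("side")
print(hk,proj(S,hk),proj(D,hk))
E
```

```text
9.4833 [0.4409 0.083  0.3241] [ 0.3778  0.1326 -0.7603] [0.028  0.04   0.0349]
[0.5906 0.0732 0.3124] [280.7176 218.2937] [326.7651 169.2257]
```

View pics/c8.png

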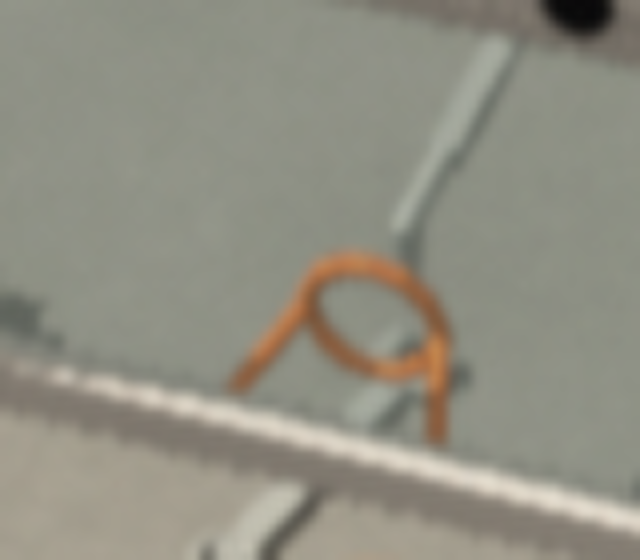

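View pics/c9.png

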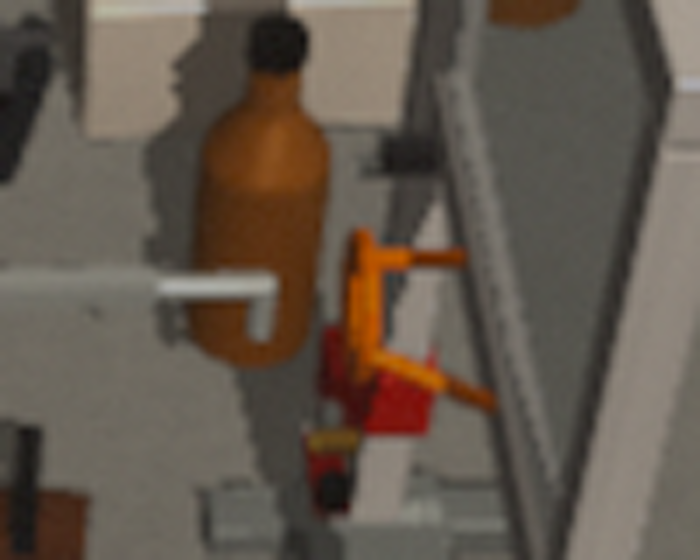

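The hook projects where it is seen (scene (280,219), side (328,170)), and it is lined up with the ring at scene (277,229). I insert slowly.

```bash
python3 - <<'E'
from h import *
np.set_printoptions(precision=4,suppress=True)
f0=manip.observe()["contact_force"]
for sx in(.165,.155,.145,.138,.132):
    manip.servo_line(tcp(sx,.311),None,.06)
    s=manip.observe(); print(s["t"],s["tool_pos"],s["contact_force"]-f0)
    if np.abs(s["contact_force"]-f0).max()>4: print("STOP");break
for n in("side","scene"):
    im=manip.get_image(n); cv2.imwrite(f"pics/{n}5.png",im[:,:,::-1])
a=cv2.imread("pics/scene5.png"); a=cv2.resize(a[190:260,240:310],(400,400),interpolation=cv2.INTER_CUBIC)
b=cv2.imread("pics/side5.png"); b=cv2.resize(b[140:200,310:370],(400,400),interpolation=cv2.INTER_CUBIC)
cv2.imwrite("pics/c10.png",np.hstack([a,b]))
E
```

```text
10.15 [0.4655 0.0814 0.3228] [-0.106  -1.0694 -1.1317]
10.4667 [0.4755 0.0808 0.3229] [ 0.244  -1.2312 -1.5127]
10.7833 [0.4856 0.0801 0.3229] [ 1.4844 -0.6502 -0.0373]
11.05 [0.4925 0.0796 0.323 ] [ 0.0938 -0.284  -1.2874]
11.3 [0.4985 0.0792 0.323 ] [ 0.2842 -1.0441 -0.7706]
```

View pics/c10.png

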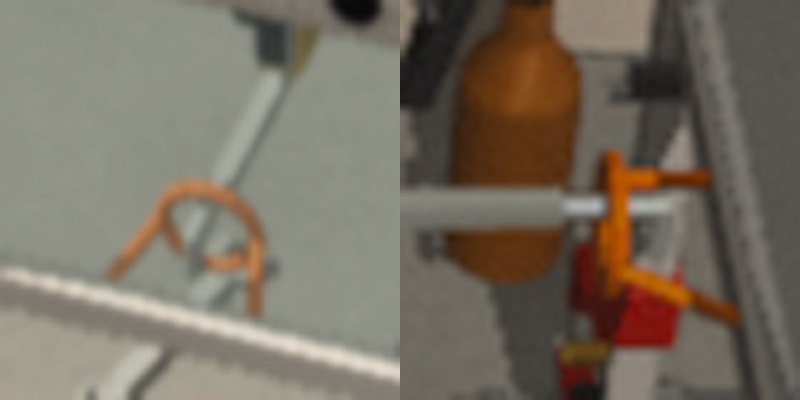

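The hook is through the ring without contact. The rod runs through the ring in both views, with the down-turned end behind the bar. Now I draw down, quickly but gently first, then in small force-watched steps.

```bash
cat >> h.py <<'E'
def fz(n=4):
    v=[]
    for i in range(n): v.append(manip.observe()["contact_force"]); manip.dwell(.012)
    return np.mean(v,0)
E
python3 - <<'E'
from h import *
np.set_printoptions(precision=3,suppress=True)
f0=fz(6); np.save("f0.npy",f0); print("f0",f0)
manip.servo_line(tcp(.132,.285),None,.05); print("a",manip.observe()["t"],fz()-f0)
manip.servo_line(tcp(.132,.278),None,.02); print("b",fz()-f0)
z=.278
for zt in (.250,.210,.180):
    manip.servo_line(tcp(.132,zt),None,.06); s=manip.observe(); print(zt,s["t"],s["tool_pos"],fz()-f0)
for n in("side","scene"):
    im=manip.get_image(n); cv2.imwrite(f"pics/{n}6.png",im[:,:,::-1])
E
```

```text
f0 [-0.198  0.012 -2.351]
a 12.1167 [0.221 0.383 0.666]
b [ 1.108 -0.164  1.919]
0.25 13.3 [0.498 0.079 0.261] [-0.02   0.296  0.923]
0.21 14.15 [0.498 0.079 0.221] [-0.161 -0.102  1.655]
0.18 14.8333 [0.498 0.079 0.191] [-0.478  0.371  1.524]
```

View pics/side6.png

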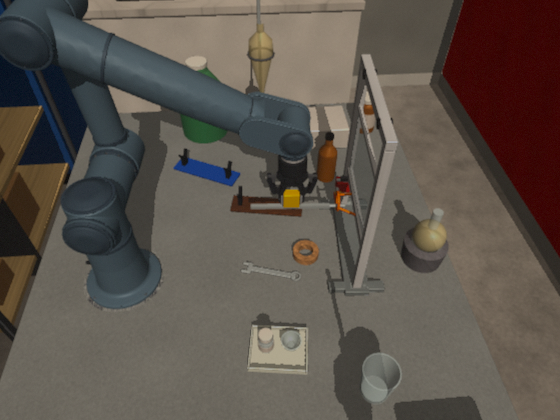

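View pics/scene6.png

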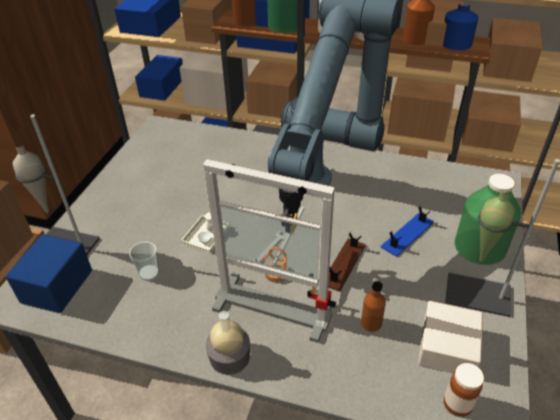

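The sash is following the pole: in the side view the ring at (344,203) is on the hook. Force is steady at about 1.5–2 N above the baseline. Now the watched steps.

```bash
python3 - <<'E'
from h import *
np.set_printoptions(precision=3,suppress=True)
f0=np.load("f0.npy"); z=.180; pk=0; base=[]
log=[]
while z>.084:
    st=.003 if pk<3.5 else .0015
    z-=st; manip.servo_line(tcp(.132,z),None,.03)
    f=(fz(3)-f0)[2]; t=manip.observe()["t"]; log.append((round(z,4),round(float(f),2)))
    base.append(f); pk=max(pk,f)
    if f>9.5: print("HIGH");break
    if pk>4.5 and f<pk-3.5: print("SNAP");break
    if t>34: print("TIME");break
print(log); s=manip.observe(); print(s["t"],s["tool_pos"],fz(8)-f0)
E
```

```text
SNAP
[(0.177, 1.97), (0.174, 2.44), (0.171, 1.88), (0.168, 1.91), (0.165, 1.56), (0.162, 1.87), (0.159, 1.64), (0.156, 1.62), (0.153, 1.19), (0.15, 1.59), (0.147, 1.83), (0.144, 1.86), (0.141, 1.75), (0.138, 1.92), (0.135, 2.15), (0.132, 2.37), (0.129, 2.09), (0.126, 1.42), (0.123, 4.32), (0.1215, 5.58), (0.12, 4.6), (0.1185, 3.45), (0.117, 3.01), (0.1155, 2.63), (0.114, 1.3)]
21.8417 [0.498 0.079 0.125] [0.867 0.281 1.204]
```

Force rose to about 5.6 N over baseline at axis z 0.1215, then fell off over the next 7.5 mm. I look before doing anything more.

```bash
python3 - <<'E'
from h import *
for n in("side","scene"):
    im=manip.get_image(n); cv2.imwrite(f"pics/{n}7.png",im[:,:,::-1])
a=cv2.imread("pics/scene7.png"); a=cv2.resize(a[235:325,240:340],(440,396),interpolation=cv2.INTER_CUBIC)
b=cv2.imread("pics/side7.png"); b=cv2.resize(b[170:240,310:380],(360,396),interpolation=cv2.INTER_CUBIC)
cv2.imwrite("pics/c11.png",np.hstack([a,b]))
E
```

```text
(no output)
```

View pics/c11.png

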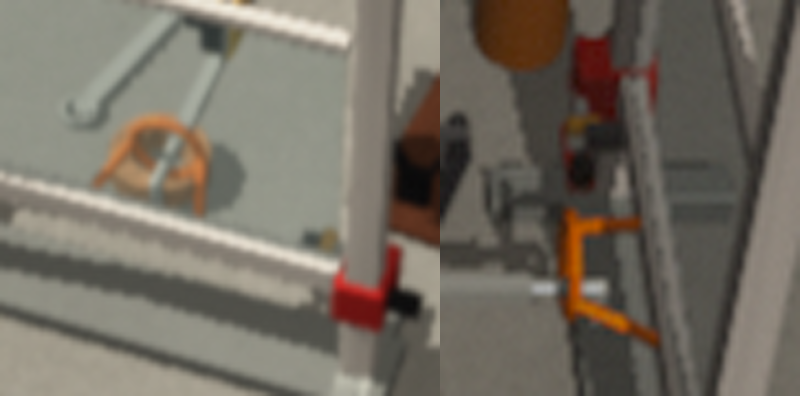

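```bash
python3 - <<'E'
from h import *
np.set_printoptions(precision=2,suppress=True)
D=cam("side");S=cam("scene")
for z in (.3,.140,.131,.122,.113): print(z,"side",proj(D,[.630,.0707,z]),"top",proj(D,[.630,.0707,z+.03]),"bot",proj(D,[.630,.0707,z-.03]),"scene",proj(S,[.630,.0707,z]))
for f in("side0","side6","side7"):
    im=cv2.imread(f"pics/{f}.png");h=cv2.cvtColor(im,cv2.COLOR_BGR2HSV);m=cv2.inRange(h,(5,170,60),(17,255,255)); m[:, :333]=0;m[:,343:]=0;m[:158]=0;m[240:]=0
    ys,xs=np.nonzero(m); r=[(y,int((m[y]>0).sum())) for y in range(158,240) if m[y].any()]; print(f,r)
E
```

```text
0.3 side [341.24 172.54] top [342.48 163.96] bot [340.04 180.81] scene [276.1  230.06]
0.14 side [335.31 213.33] top [336.34 206.27] bot [334.32 220.16] scene [277.29 266.76]
0.131 side [335.01 215.41] top [336.03 208.41] bot [334.03 222.16] scene [277.35 268.69]
0.122 side [334.71 217.46] top [335.72 210.54] bot [333.74 224.15] scene [277.42 270.6 ]
0.113 side [334.42 219.49] top [335.41 212.64] bot [333.46 226.11] scene [277.48 272.5 ]
side0 [(158, 3), (159, 3), (160, 3), (161, 3), (162, 3), (163, 5), (164, 5), (165, 5), (166, 5), (167, 5), (168, 6), (169, 6), (170, 6), (171, 6), (172, 6), (173, 5), (174, 5), (175, 5), (176, 5), (177, 6), (178, 5), (179, 5), (180, 4), (181, 4), (182, 4), (183, 3), (184, 3), (185, 1), (191, 3), (193, 2), (194, 5), (195, 2)]
side6 [(158, 3), (159, 3), (160, 3), (161, 3), (162, 3), (163, 3), (164, 2), (165, 2), (166, 2), (167, 2), (168, 2), (169, 2), (170, 2), (171, 2), (172, 2), (173, 2), (174, 1), (175, 1), (176, 1), (177, 1), (191, 6), (192, 7), (193, 9), (194, 9), (195, 8), (196, 6), (197, 6), (198, 6), (199, 5), (200, 5), (201, 5), (202, 5), (203, 4), (204, 3), (205, 3), (206, 3), (207, 4), (208, 7), (209, 7), (210, 4)]
side7 [(158, 3), (159, 3), (160, 3), (161, 3), (162, 3), (163, 3), (164, 2), (165, 2), (166, 2), (167, 2), (168, 2), (169, 2), (170, 2), (171, 2), (172, 2), (173, 2), (174, 1), (175, 1), (176, 1), (177, 1), (190, 2), (191, 1), (192, 2), (207, 2), (208, 4), (209, 9), (210, 10), (211, 7), (212, 5), (213, 5), (214, 5), (215, 5), (216, 5), (217, 5), (218, 5), (219, 2), (220, 2), (221, 2), (222, 3), (223, 5), (224, 9), (225, 9), (226, 4), (227, 1)]
```

The ring stands at about 0.131, still on the rod, about 7.5 mm past the force peak. I continue in sub-millimetre steps and stop at the first rise (buffer) or at a loss of load.

```bash
python3 - <<'E'
from h import *
np.set_printoptions(precision=3,suppress=True)
f0=np.load("f0.npy"); z=.114; lo=9; log=[]
print((fz(8)-f0)[2])
for i in range(10):
    z-=.0008; manip.servo_line(tcp(.132,z),None,.02)
    f=(fz(5)-f0)[2]; log.append((round(z,4),round(float(f),2))); lo=min(lo,f)
    if f>4.2 or f>lo+2.2: print("RISE");break
    if f<-0.6: print("FREE");break
print(log); s=manip.observe(); print(s["t"],s["tool_pos"],fz(8)-f0)
im=manip.get_image("side"); cv2.imwrite("pics/side8.png",im[:,:,::-1])
im=manip.get_image("scene"); cv2.imwrite("pics/scene8.png",im[:,:,::-1])
E
```

```text
0.7515315145770054
RISE
[(0.1132, 1.2), (0.1124, 1.07), (0.1116, 1.08), (0.1108, 0.73), (0.11, 0.58), (0.1092, 0.62), (0.1084, 1.27), (0.1076, 2.82)]
24.4083 [0.499 0.079 0.12 ] [-0.858 -0.217  2.953]
```

The load went to near zero and then rose at axis z 0.1076, which is the stop. I back off the pole at once and see whether the sash stays.

```bash
python3 - <<'E'
from h import *
np.set_printoptions(precision=3,suppress=True)
f0=np.load("f0.npy")
for z in (.1100,.114,.120): manip.servo_line(tcp(.132,z),None,.03); print(z,(fz(6)-f0))
s=manip.observe(); print(s["t"],s["tool_pos"])
for n in("side","scene"):
    im=manip.get_image(n); cv2.imwrite(f"pics/{n}9.png",im[:,:,::-1])
for f in("side7","side8","side9"):
    im=cv2.imread(f"pics/{f}.png");h=cv2.cvtColor(im,cv2.COLOR_BGR2HSV);m=cv2.inRange(h,(5,170,60),(17,255,255)); m[:, :333]=0;m[:,350:]=0;m[:200]=0;m[240:]=0
    print(f,[(y,int((m[y]>0).sum())) for y in range(200,240) if m[y].any()])
a=cv2.imread("pics/scene9.png"); a=cv2.resize(a[235:325,240:340],(440,396),interpolation=cv2.INTER_CUBIC)
b=cv2.imread("pics/side9.png"); b=cv2.resize(b[170:240,310:380],(360,396),interpolation=cv2.INTER_CUBIC)
cv2.imwrite("pics/c12.png",np.hstack([a,b]))
E
```

```text
0.11 [ 0.06  -0.202  0.116]
0.114 [ 0.011 -0.323  0.549]
0.12 [0.162 0.226 0.161]
25.6083 [0.498 0.079 0.132]
side7 [(207, 2), (208, 5), (209, 15), (210, 13), (211, 7), (212, 5), (213, 5), (214, 5), (215, 5), (216, 5), (217, 5), (218, 5), (219, 2), (220, 2), (221, 2), (222, 3), (223, 5), (224, 9), (225, 11), (226, 8), (227, 6), (228, 6), (229, 1)]
side8 [(208, 2), (209, 3), (210, 15), (211, 15), (212, 9), (213, 5), (214, 5), (215, 5), (216, 5), (217, 5), (218, 5), (219, 5), (220, 2), (221, 2), (222, 2), (223, 2), (224, 6), (225, 7), (226, 11), (227, 8), (228, 6), (229, 6), (230, 3)]
side9 [(208, 2), (209, 3), (210, 15), (211, 13), (212, 7), (213, 5), (214, 5), (215, 5), (216, 5), (217, 2), (218, 2), (219, 2), (220, 2), (221, 5), (222, 5), (223, 4), (224, 5), (225, 8), (226, 11), (227, 8), (228, 6), (229, 6), (230, 1)]
```

View pics/c12.png

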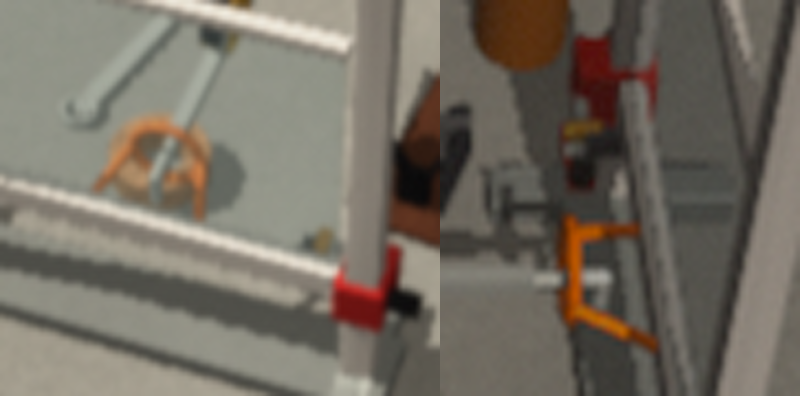

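The ring did not move (side rows 208–230 before and after) while the rod rose 12 mm, so the sash is caught with the lug under the roller. Now I unhook: raise to ring centre +11 mm and withdraw.

```bash
python3 - <<'E'
from h import *
np.set_printoptions(precision=3,suppress=True)
f0=np.load("f0.npy"); ZA=.1367
manip.servo_line(tcp(.132,.130),None,.04); manip.servo_line(tcp(.132,ZA),None,.03); b=fz(6); print(b-f0)
ok=True
for sx in(.137,.142,.147,.152,.157,.165,.175):
    manip.servo_line(tcp(sx,ZA),None,.06); f=fz(3)-b; print(sx,f)
    if np.abs(f).max()>3: print("STOP"); ok=False; break
s=manip.observe(); print(s["t"],s["tool_pos"])
for n in("side","scene"):
    im=manip.get_image(n); cv2.imwrite(f"pics/{n}10.png",im[:,:,::-1])
for f in("side9","side10"):
    im=cv2.imread(f"pics/{f}.png");h=cv2.cvtColor(im,cv2.COLOR_BGR2HSV);m=cv2.inRange(h,(5,170,60),(17,255,255)); m[:, :333]=0;m[:,350:]=0;m[:200]=0;m[240:]=0
    print(f,[(y,int((m[y]>0).sum())) for y in range(200,240) if m[y].any()])
a=cv2.imread("pics/scene10.png"); a=cv2.resize(a[235:325,240:340],(440,396),interpolation=cv2.INTER_CUBIC)
b=cv2.imread("pics/side10.png"); b=cv2.resize(b[170:240,310:380],(360,396),interpolation=cv2.INTER_CUBIC)
cv2.imwrite("pics/c13.png",np.hstack([a,b]))
E
```

```text
[-0.232 -0.131  0.421]
0.137 [ 0.371  0.285 -0.136]
0.142 [ 1.271  0.138 -0.167]
0.147 [ 0.848  0.39  -0.151]
0.152 [ 0.511 -0.284  0.099]
0.157 [ 0.433  0.047 -0.073]
0.165 [ 0.539  0.17  -0.265]
0.175 [ 0.915 -0.358 -0.004]
28.5583 [0.455 0.082 0.149]
side9 [(208, 2), (209, 3), (210, 15), (211, 13), (212, 7), (213, 5), (214, 5), (215, 5), (216, 5), (217, 2), (218, 2), (219, 2), (220, 2), (221, 5), (222, 5), (223, 4), (224, 5), (225, 8), (226, 11), (227, 8), (228, 6), (229, 6), (230, 1)]
side10 [(208, 2), (209, 3), (210, 15), (211, 13), (212, 7), (213, 5), (214, 5), (215, 5), (216, 5), (217, 5), (218, 5), (219, 5), (220, 5), (221, 5), (222, 5), (223, 4), (224, 6), (225, 9), (226, 11), (227, 8), (228, 6), (229, 6), (230, 1)]
```

View pics/c13.png

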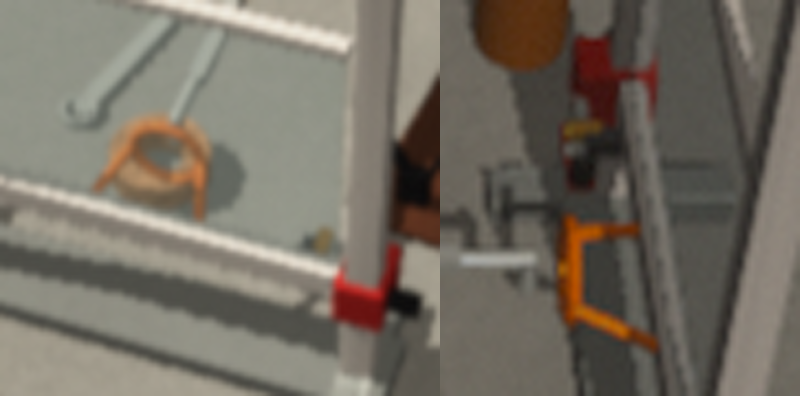

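The pole is unhooked and the ring has not moved. Back to the rest, with a check 20 mm above it against the lift-off picture.

```bash
python3 - <<'E'
from h import *
np.set_printoptions(precision=4,suppress=True)
p=tcp(.22,.1367); manip.servo_line(p,None,.12)
p[2]=.19; manip.servo_line(p,None,.12)
manip.movep(np.array([.427,.2535,.16]),quat(-.187))
manip.servo_line(np.array([.427,.2535,.081]),quat(-.187),.1)
s=manip.observe(); print(s["t"],s["tool_pos"],s["contact_force"],R.from_quat(s["eef_rot"]).as_matrix()[:,1])
im=manip.get_image("wrist"); cv2.imwrite("pics/wrist11.png",im[:,:,::-1])
a=cv2.imread("pics/wrist2.png");print("mean diff",np.abs(a.astype(int)-im[:,:,::-1]).mean())
cv2.imwrite("pics/c14.png",cv2.resize(np.vstack([a[160:310],im[160:310,:,::-1]]),(800,428)))
E
```

```text
31.3417 [0.4277 0.2536 0.0817] [ 0.1237  0.1125 -2.3999] [ 0.9825 -0.1861  0.0014]
mean diff 2.223139172335601
```

View pics/c14.png

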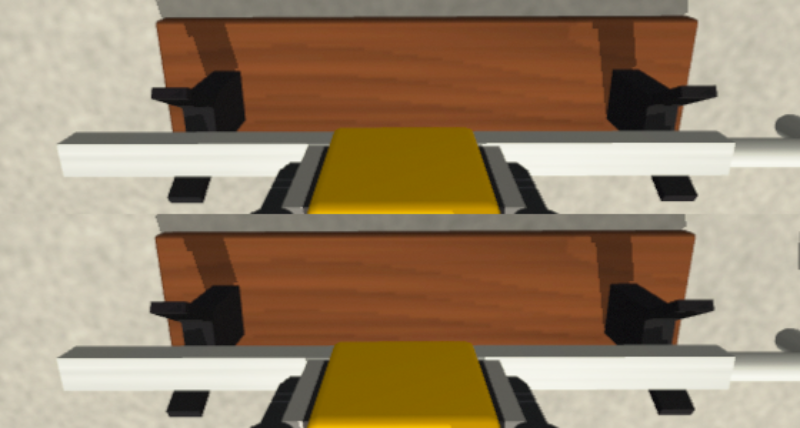

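The pole sits in the gripper and over the saddles just as at lift-off (rod ends at the same pixels). I lower it, release, and withdraw upward.

```bash
python3 - <<'E'
from h import *
np.set_printoptions(precision=4,suppress=True)
f=fz(4)
for z in(.068,.064,.0625,.0615):
    manip.servo_line(np.array([.427,.2535,z]),None,.05); d=fz(3)-f; print(z,d)
    if d[2]>3: break
s=manip.observe(); print(s["t"],s["tool_pos"])
manip.set_gripper(.06,20); manip.set_gripper(.075)
s=manip.observe(); print(s["t"],s["gripper_width"],s["contact_force"])
manip.servo_line(np.array([.427,.2535,.14]),None,.1)
manip.servo_line(np.array([.43,.248,.21]),None,.15)
s=manip.observe(); print(s["t"],s["tool_pos"]); np.save("s12.npy",np.r_[s["tool_pos"],s["eef_rot"]])
for n in("wrist","side","scene"):
    im=manip.get_image(n); cv2.imwrite(f"pics/{n}12.png",im[:,:,::-1])
E
```

```text
0.068 [0.206  0.3961 0.1487]
0.064 [ 0.1331  0.4728 -0.4334]
0.0625 [-0.4525 -0.0567 -0.183 ]
0.0615 [-1.1178 -0.0379  4.7343]
32.6833 [0.4273 0.2536 0.062 ]
33.2833 0.07498731724402201 [ 0.9289 -0.4829  0.8755]
34.8333 [0.4294 0.2478 0.2089]
```

View pics/wrist12.png

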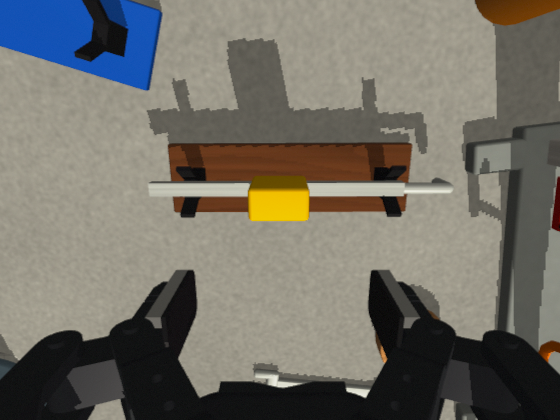

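View pics/side12.png

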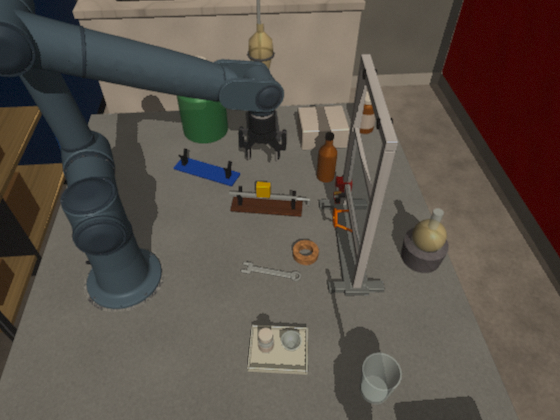

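View pics/scene12.png

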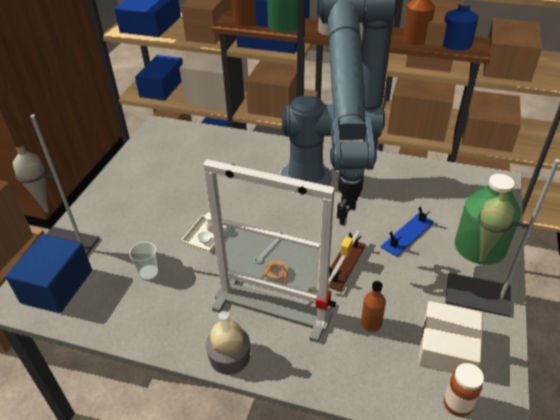

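```bash
python3 - <<'E'
from h import *
np.set_printoptions(precision=4,suppress=True)
for f in("side10","side12"):
    im=cv2.imread(f"pics/{f}.png");h=cv2.cvtColor(im,cv2.COLOR_BGR2HSV);m=cv2.inRange(h,(5,170,60),(17,255,255)); m[:, :333]=0;m[:,350:]=0;m[:200]=0;m[240:]=0
    ys=np.nonzero(m)[0];print(f,ys.min(),ys.max(),ys.mean())
v=np.load("s12.npy"); W=cam("wrist",{"tool_pos":v[:3],"eef_rot":v[3:]})
im=cv2.imread("pics/wrist12.png");h=cv2.cvtColor(im,cv2.COLOR_BGR2HSV);m=cv2.inRange(h,(20,150,170),(35,255,255));ys,xs=np.nonzero(m);print(xs.min(),xs.max(),ys.min(),ys.max())
print("block now",onz(W,((xs.min()+xs.max())/2,(ys.min()+ys.max())/2),.105))
manip.hand_in(); print(manip.observe()["t"])
E
```

```text
side10 208 230 218.65248226950354
side12 208 230 218.65248226950354
249 308 190 220
block now [0.4275 0.2531 0.105 ]
the job is handed in; nothing more can be done
the job is handed in; nothing more can be done
```

The guard is down under its catch and holding by itself, the pole is back in its rest, and the job is handed in. It took about 35 s on the robot's clock.

**Pulling down:** I took the yellow-gripped pole from the wooden rest, passed the hook through the ring and drew the sash down slowly. The force rose to about 5.6 N above my zero, roughly 7 N once the sensor's offset is allowed for. It then fell to near zero and rose to only about 3 N at the stop. I stopped there and backed off.

**Last checks:**
- **Catch:** the ring was in exactly the same pixels of the side view from when the pole was pulled out until just before hand-in. It had also stayed put when I raised the pole 12 mm inside it.
- **Pole:** it lies in both saddles within about 1 mm of where it started. The gripper is open and clear, about 150 mm above its grasp height.
- **Other items:** the jar, dish, amber bottle, beaker, cork ring and spanner look unmoved in the side and scene views. This was by eye only.

**Disagreements:**
- **No sudden snap:** the force fell off gradually while the pole followed the sash for about 13 mm. I had expected a sudden 9 mm snap, so I judged the catch from the lift test and the pictures.
- **Force zero:** the sensor zero wandered by about 1 N, so the forces above are good to about that.

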